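# Lock the shower cabinet with its spring clip

## Robot

A 6-joint arm with a two-finger parallel gripper is mounted at the origin on the work surface. World frame = base frame: x ahead of the robot, y to its left, z up, the work surface at z = 0. Lengths are in m, angles in degrees, forces in N, time in s.
With the tool pointing down it reaches from about 0.25 to 0.725 m from the base axis. Payload 9.7 kg.
Tool frame: the origin (TCP) lies at the centre of the arm's flange, where the gripper is bolted on; the fingertips stand 173 mm ahead of it and the grasp point (between the pads) lies bot.grip_depth ahead of it (bot.grip_depth is the distance from the TCP to the grasp point, in m); z points along the fingers, y is the direction in which the jaws open and shut (so a half turn about z gives the same grasp; the last joint's range is limited). The gripper opens to 85 mm and grips with 20 to 120 N. Pads are 22 mm wide; open, the fingers measure 114 mm over their backs; the gripper's body (76 mm by 85 mm) begins 54 mm behind the grasp point. The pads swing forward as they close: fully open they stand 13 mm farther back than shut.
Start: joints at [-75.057, 4.979, 10.078, 95.1, 0, 90], TCP at [0.142, -0.531, 0.405] pointing down, gripper open.
Joint ranges: [-179.16, 179.16], [-48.56, 103.87], [-65.8, 70.77], [-126.05, 130.52], [-82.76, 87.17], [-180, 180]. Speed limits (degrees/s): [127.2, 127.2, 147.25, 180, 180, 180].

## Interface

Orientations are given as [roll, pitch, yaw] about the fixed x, y, z axes, in that order (R = Rz(yaw) Ry(pitch) Rx(roll)).
In Python, from workcell import status, viewer, bot gives the robot as it stands. The module is installed in compiled form; this text tells all that it offers.
- The arm moves only by the tool move_arm, never from a script. Its argument "commands" is a list of rows, each an object with "claw": the gripper's target within -1 to 1 (fully open at 1, half-way at 0, shut at -1); "travel": the shift along the tool's x, y, z in cm, a list of three; "turn": the turn about the tool's z in degrees. A call has 1 to 5 rows; each row shifts and turns the commanded pose from where the row before left it, along the tool's axes as they then stand; what a row does not reach is not made up. A row lasts 1/12 s, in which the tool goes at most 41.7 mm and 7.16 degrees, less where a joint would pass 70% of its speed; a pose out of reach is approached as far as the arm can. A call is refused whole if a number of a shift passes 4.17 or a number of a turn 7.16, either way. A call with a gripper value outside its range is refused whole. The fingers move at their own pace and stop on an object; "squeeze" is the grip in N (left out, the last holds). Time passes only in rows, so rows that do not move let the fingers close. It gives the time, the measured TCP pose, the force and the opening at its end, in the units of the state.
- status.get_obs(): the state, without advancing time (a new reading comes with each control period).
- viewer.camera(name): name is "scene" or "top"; returns the picture (480x640x3 uint8, blue, green, red); there is no depth.
- viewer.camera_params(name): a dict with "camera_matrix" (3x3 intrinsics, pixels), "D" ([k1, k2, p1, p2, k3] as OpenCV has them; the pictures are not rectified), "xyz" and "rotation" of the camera in the world. Camera axes: x right, y up, looking along -z (the intrinsics and any distortion apply to the point x, -y, -z); pixel columns grow to the right and rows downward; lengths in m; the calibration is good to about 2 mm. A picture is of the moment at which its call begins. camera_params takes no time and is no camera call.
- bot.job_done(): hands the job in, once; it reports no verdict.
The state is a dict: "time": time; "q": joint angles; "qd": joint speeds; "joint_efforts": joint torques, N m; "ee_pos": TCP position; "tcp_rot": TCP orientation; "wrist_force": force on the tool from outside, world axes, zero at the start; "torque": the same for the moment, N m; "opening": finger opening in m.
Only numpy, scipy, OpenCV 4.12 (cv2) and the standard library are available. Lean on these libraries where they do the work, as an engineer would, in place of code of your own. Each camera call takes 0.05 s, during which the arm holds its last target.

## Task

Lock the little cabinet down: take the spring clip from the shelf and push it sideways, mouth first and lying flat on the stud's collar, into the groove of the stud on the cabinet's roof until it snaps fully home. Feel for the collar and push gently, never forcing the stud. Let go and leave the clip there, with the cups, canister, dish and pad undisturbed and the cabinet door shut.

Things in the scene. Friction and masses are not known exactly. Their poses are not given: they have to be found in the camera images.
- clip_tab (a point): Centre of the clip's grip tab: plastic block 20 mm long (x) x 12 mm wide (y) x 36 mm high, this point half-way up, 18 mm above the clip's underside. The clip (about 85 g) is an open steel fork 7 mm thick lying flat, tab upward. x axis: from tab to mouth; z up. Bore centre 40 mm ahead along x. The fork is 44 mm wide; its back begins 18 mm ahead of this point; a 12 mm wide neck joins it to the tab.
- clip_bore (a point): Centre of the clip's bore, half-way through the 7 mm thick fork; same axes as clip_tab. Two sprung jaws, each giving way sideways by up to 5 mm, narrow the throat to 13 mm at 9 mm ahead of this point. Pushed over the stud's 18 mm core they resist with about 5 to 8 N, then the push drops as they snap shut behind it and rises sharply at the stop: home, this point within about 1 mm of the stud axis.
- clip_mouth (a point): Middle of the clip's flared mouth, 20 mm ahead of the bore centre, half-way through the fork. The flare is about 29 mm wide between the tips and guides the stud's core in; same axes as clip_tab.
- stud_axis (a point): Point on the cabinet's roof, 120 mm above the shelf, on the vertical axis of the steel stud that comes up through it; z up. Stud from below: stem 36 mm thick; round collar 56 mm across, 5 mm thick; groove 10 mm high with a core 18 mm across; round head 26 mm across, 18 mm high. It is round: the clip may come from any side. Slippery (friction about 0.2), it does not give.
- collar (a point): NOMINAL centre of the collar's top face (the groove's floor), 26 mm above stud_axis. This point is fixed to the cabinet; the stud really sits anywhere from 12 mm lower to 12 mm higher, which no reading shows. Find it by lowering the clip lightly on to the collar beside the head. Forcing the clip against stud or cabinet with more than 18 N spoils the stud.
- cabinet: White cabinet 180 mm (x) x 220 mm (y) x 120 mm high, origin at the centre of its underside, fixed to the shelf; its door and bar handle (35 mm out) face -x of its own frame. The stud axis is at x -30 mm, y -40 mm of this frame.
- cabinet_door0 (a joint): Opening angle of the cabinet door, rad, 0 shut.
- cups: Stack of three nested clear cups, 72 mm across, 107 mm high, origin at the centre of its underside. Leave alone.
- canister: Steel pill canister, 52 mm across, about 75 mm high, origin at the centre of its underside. Leave alone.
- dish: Oval white ceramic dish, 144 x 84 x 22 mm, origin at the centre of its underside. Leave alone.
- pad: Blue peanut-shaped silicone scrubbing pad, 132 x 68 x 28 mm, origin at the centre of its underside. Leave alone.
Things that resemble listed ones, but are neither listed nor needed, are in the scene too. Leave any green or orange look-alike of the part that bears clip_tab alone.

How it is judged:
By the outcome, as a careful person would: the job done as asked, in the order asked, and still so for the second after the job is handed in, with the robot touching nothing.
It also fails if it takes over 61 s, if anything falls off the work surface, if the arm or the gripper's body presses on something with over 40 N, if the wrist force passes 120 N, or if a joint passes its speed limit or range.

## Working session

There is one attempt and no reset: what is moved stays moved. The work goes in short steps, Python scripts to look and compute and a tool call to move; the robot and the scene stay as the last step left them, time stands still between calls to the robot, and variables do not carry over. Pictures are saved under pics/ and viewed, and the job is handed in when it is done.

Besides the shell and the picture viewer there is one more tool, called after "Emit:" as name(argument=value, ...) on one line, values as JSON. move_arm: Moves the arm, as the interface text tells. Its arguments: {"type":"object","properties":{"commands":{"type":"array"},"squeeze":{"type":"number"}},"required":["commands"]}

```bash
mkdir -p pics
python3 - <<'E'
from workcell import status, viewer, bot
import cv2
print(status.get_obs()); print(bot.grip_depth)
for n in ("scene","top"):
    cv2.imwrite(f"pics/{n}0.png",viewer.camera(n)); print(n,viewer.camera_params(n))
E
```

```text
{'time': 0.0, 'q': array([-7.50584623e+01,  5.01104565e+00,  1.00326047e+01,  9.51001744e+01,
       -5.48707727e-04,  8.99992798e+01]), 'qd': array([ 0.03881731, -0.02123017,  0.03414001,  0.06602009, -0.09831325,
        0.07020434]), 'joint_efforts': array([-4.66912832e-05, -5.20387959e+01,  4.64805794e+01,  1.61920296e-02,
        9.97039388e-05,  2.26157141e-06]), 'ee_pos': array([ 0.14180538, -0.5313973 ,  0.40396687]), 'tcp_rot': array([-1.79921385e+02,  5.47719014e-04,  1.49422587e+01]), 'wrist_force': array([-0.02974218,  0.19365222,  0.19169667]), 'torque': array([ 0.01251912, -0.00241525,  0.04338365]), 'opening': 0.08548323130079323}
0.1547
scene {'camera_matrix': array([[539.09252553,   0.        , 320.84140874],
       [  0.        , 539.09252553, 250.1034093 ],
       [  0.        ,   0.        ,   1.        ]]), 'D': array([0.04194042, 0.        , 0.        , 0.        , 0.        ]), 'xyz': array([1.2390812 , 0.28281034, 0.96539869]), 'rotation': array([ 40.68483667,  -0.37015474, 110.76869898])}
top {'camera_matrix': array([[523.89289627,   0.        , 309.90280332],
       [  0.        , 523.89289627, 241.48794297],
       [  0.        ,   0.        ,   1.        ]]), 'D': array([-0.02620114,  0.        ,  0.        ,  0.        ,  0.        ]), 'xyz': array([0.41027717, 0.05460769, 1.37664159]), 'rotation': array([  8.67280312,  -0.8101038 , -88.55134957])}
```

View pics/scene0.png

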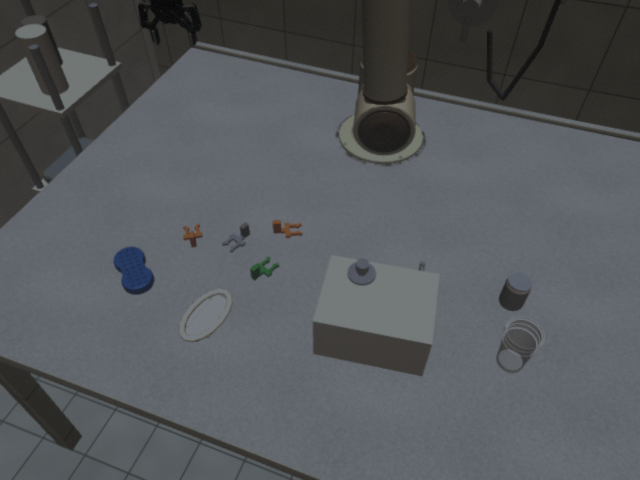

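View pics/top0.png

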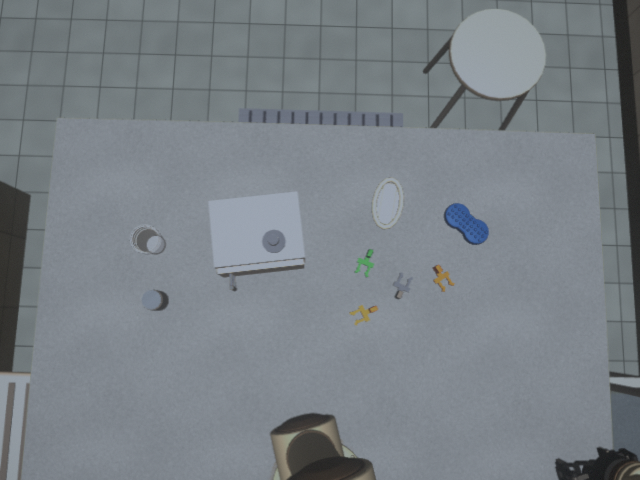

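The scene shows the grey clip at about (238,238), with its dark tab at (244,229). The stud is at (362,268) on the white cabinet. In the top view the clip is at about (402,285) and the stud at (273,241). I'll zoom in on both.

Run:
```python
import cv2, numpy as np
a=cv2.imread("pics/scene0.png");b=cv2.imread("pics/top0.png")
def c(im,x,y,w,h,s): return cv2.resize(im[y:y+h,x:x+w],None,fx=s,fy=s,interpolation=cv2.INTER_CUBIC)
g=lambda im: np.clip(im.astype(float)*1.6,0,255).astype(np.uint8)
A=c(a,210,210,50,50,8);B=c(b,377,260,50,50,8);C=c(a,335,245,50,50,8)[:200*2];D=c(b,250,215,50,50,8)
cv2.imwrite("pics/z.png",cv2.resize(g(np.vstack([np.hstack([A,B]),np.hstack([C,D])])),(600,600)))
```

```text
(no output)
```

View pics/z.png

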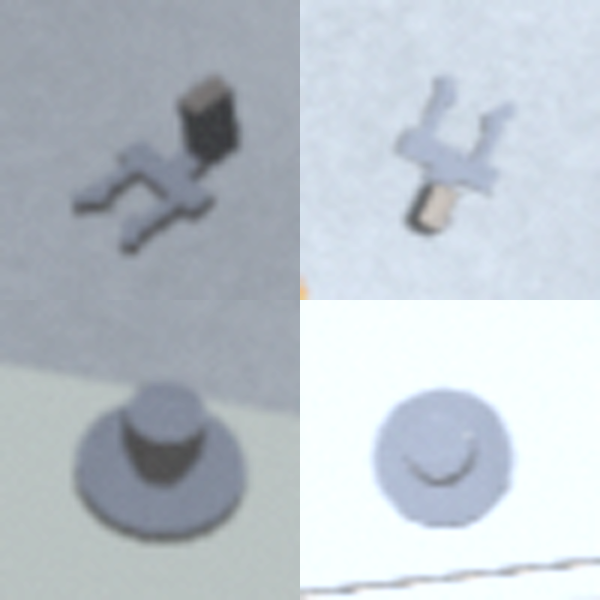

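```bash
cat > h.py <<'E'
import numpy as np, cv2
from scipy.spatial.transform import Rotation as Ro
from workcell import status, viewer, bot
P={n:viewer.camera_params(n) for n in("scene","top")}
def ray(n,u,v):
    p=P[n]; x,y=cv2.undistortPoints(np.array([[[u,v]]],float),p["camera_matrix"],p["D"])[0,0]
    d=Ro.from_euler('xyz',p["rotation"],degrees=True).apply([x,-y,-1]); return p["xyz"],d/np.linalg.norm(d)
def onz(n,u,v,z):
    o,d=ray(n,u,v); return (o+d*(z-o[2])/d[2])
def tri(uv1,uv2):
    o1,d1=ray("scene",*uv1);o2,d2=ray("top",*uv2)
    s=np.linalg.lstsq(np.c_[d1,-d2],o2-o1,rcond=None)[0]
    a=o1+s[0]*d1;b=o2+s[1]*d2; return (a+b)/2,np.linalg.norm(a-b)
def proj(n,X):
    p=P[n]; R=Ro.from_euler('xyz',p["rotation"],degrees=True)
    c=R.inv().apply(np.array(X)-p["xyz"]); q=np.array([c[0],-c[1],-c[2]])
    return cv2.projectPoints(q.reshape(1,1,3),np.zeros(3),np.zeros(3),p["camera_matrix"],p["D"])[0].ravel()
E
python3 - <<'E'
from h import *
a=cv2.imread("pics/scene0.png");b=cv2.imread("pics/top0.png")
T=lambda x,y:(377+(x-300)/6-.5+.08,260+y/6-.42); S=lambda x,y:(210+x/6-.42,210+y/6-.42)
print("tabtop top",onz("top",*T(437,207),.036),"scene",onz("scene",*S(208,95),.036))
for nm,pt in dict(bl=(399,142),br=(491,187),tl=(443,80),tr=(508,107)).items(): print("top",nm,onz("top",*T(*pt),.006))
for nm,pt in dict(b1=(130,152),b2=(205,207),t1=(77,205),t2=(130,245)).items(): print("sc",nm,onz("scene",*S(*pt),.006))
# stud collar in top
for nm,im,(cx,cy) in(("top",b,(274,241)),("scene",a,(362,272))):
    hsv=cv2.cvtColor(im,cv2.COLOR_BGR2HSV); 
    sub=im[cy-18:cy+18,cx-20:cx+20].astype(int)
    print(nm); print(sub[18,:,1]); print(sub[:,20,1]); print(sub[18,::6])
E
```

```text
tabtop top [ 0.48541812 -0.19156974  0.036     ] scene [ 0.48306019 -0.19093024  0.036     ]
top bl [ 0.51501396 -0.18039814  0.006     ]
top br [ 0.49639888 -0.22073903  0.006     ]
top tl [ 0.54270219 -0.19971098  0.006     ]
top tr [ 0.5315784  -0.22830405  0.006     ]
sc b1 [ 0.49808783 -0.22143406  0.006     ]
sc b2 [ 0.51372062 -0.18062759  0.006     ]
sc t1 [ 0.53087691 -0.22798946  0.006     ]
sc t2 [ 0.54200808 -0.1991212   0.006     ]
top
[165 163 164 165 164 165 161 156 135 120 119 119 118 110 114 120 120 120
 121 120 118 119 116 110  98 109 116 115 116 118 120 141 157 164 163 163
 164 164 163 164]
[164 164 163 165 162 163 150 123 119 118 119 121 121 120 119 119 120 121
 118 118 116  97  87 114 117 119 118 117 117 116 159 164 165 163 163 164]
[[178 165 157]
 [176 161 153]
 [132 118 110]
 [135 121 114]
 [107  98  93]
 [134 120 112]
 [177 164 156]]
scene
[121 121 121 122 120 103  89  85  85  86  85  86  87  87  78  62  50  52
  51  52  50  50  51  50  58  72  85  86  86  88  88  88  87  99 114 121
 122 121 121 120]
[103 103 106 104  97  88  87  88  89  89  88  87  88  87  75  56  52  50
  50  53  50  61  76  88  87  88  88  86  87  78  67  92 120 121 121 122]
[[121 121 116]
 [ 98  89  84]
 [ 97  87  82]
 [ 51  51  52]
 [ 61  58  56]
 [ 99  88  83]
 [121 122 117]]
```

Run:
```python
from h import *
b=cv2.imread("pics/top0.png");a=cv2.imread("pics/scene0.png")
def edges(im,c,thr,angs,r0,r1,sgn=1):
    g=cv2.GaussianBlur(im[:,:,1].astype(np.float32),(0,0),.7);out=[]
    for t in angs:
        r=np.arange(r0,r1,.1); x=(c[0]+r*np.cos(t)).astype(np.float32);y=(c[1]+r*np.sin(t)).astype(np.float32)
        p=cv2.remap(g,x.reshape(1,-1),y.reshape(1,-1),cv2.INTER_LINEAR)[0]
        i=np.argmax(p>thr)
        if p[i]>thr: out.append((x[i],y[i]))
    return np.array(out,np.float32)
e=edges(b,(273.5,241),141,np.linspace(0,2*np.pi,72,endpoint=False),8,16)
E=cv2.fitEllipse(e);print("top",E)
# scene: outer silhouette on white roof, lower part
e2=edges(a,(361.5,273),104,np.radians(np.arange(-10,191,5)),8,20)
print("scene low silhouette", e2[::4])
for z in(.134,.140,.146,.152,.158):
    X=onz("top",*E[0],z); 
    # predicted silhouette of collar: sample rim of top face and bottom face
    t=np.linspace(0,2*np.pi,72)
    pts=np.array([proj("scene",X+[.028*np.cos(k),.028*np.sin(k),dz]) for dz in(0,-.005) for k in t])
    h=cv2.convexHull(pts.astype(np.float32))
    d=[cv2.pointPolygonTest(h,tuple(map(float,q)),True) for q in e2]
    rad=.5*(E[1][0]+E[1][1])/2
    print(z,X,np.round(np.mean(d),2),np.round(np.std(d),2), 'r mm',1000*np.linalg.norm(onz("top",E[0][0]+rad,E[0][1],z)-X))
# cabinet roof front edge direction & yaw (door edge) from top: sample
```

```text
top ((273.50567626953125, 241.02647399902344), (23.310874938964844, 23.622798919677734), 153.65191650390625)
scene low silhouette [[375.09033 270.60367]
 [375.48428 275.4658 ]
 [373.88416 280.15   ]
 [370.30618 283.4948 ]
 [365.94626 285.216  ]
 [361.5     285.6    ]
 [357.15634 284.93408]
 [352.88666 283.26498]
 [349.11584 280.15   ]
 [346.82635 275.58737]
 [347.22028 270.4821 ]]
0.134 [0.59895118 0.12911432 0.134     ] 0.74 0.84 r mm 28.12303626724001
0.14 [0.59804018 0.12875457 0.14      ] -0.5 0.44 r mm 27.98724633510196
0.146 [0.59712919 0.12839482 0.146     ] -1.97 1.14 r mm 27.85145640296394
0.152 [0.59621819 0.12803507 0.152     ] -3.64 1.8 r mm 27.715666470825862
0.158 [0.59530719 0.12767532 0.158     ] -5.47 2.31 r mm 27.57987653868779
```

```bash
cat >> h.py <<'E'
def plan(target,yaw,n):
    s=status.get_obs(); p=np.array(s["ee_pos"]); y0=s["tcp_rot"][2]; dy=(yaw-y0+180)%360-180
    d=(np.array(target)-p)/n; y=y0
    for i in range(n):
        c,sn=np.cos(np.radians(y)),np.sin(np.radians(y))
        print([round(100*v,2) for v in (c*d[0]+sn*d[1], sn*d[0]-c*d[1], -d[2])],"turn",round(-dy/n,2)); y+=dy/n
E
python3 -c "
from h import *
plan([.4845,-.1914,.26],157.2,20)"
```

```text
[np.float64(2.09), np.float64(-1.2), np.float64(0.72)] turn -7.11
[np.float64(2.23), np.float64(-0.93), np.float64(0.72)] turn -7.11
[np.float64(2.32), np.float64(-0.65), np.float64(0.72)] turn -7.11
[np.float64(2.39), np.float64(-0.36), np.float64(0.72)] turn -7.11
[np.float64(2.41), np.float64(-0.06), np.float64(0.72)] turn -7.11
[np.float64(2.4), np.float64(0.24), np.float64(0.72)] turn -7.11
[np.float64(2.35), np.float64(0.54), np.float64(0.72)] turn -7.11
[np.float64(2.27), np.float64(0.82), np.float64(0.72)] turn -7.11
[np.float64(2.15), np.float64(1.1), np.float64(0.72)] turn -7.11
[np.float64(2.0), np.float64(1.36), np.float64(0.72)] turn -7.11
[np.float64(1.81), np.float64(1.59), np.float64(0.72)] turn -7.11
[np.float64(1.6), np.float64(1.81), np.float64(0.72)] turn -7.11
[np.float64(1.37), np.float64(1.99), np.float64(0.72)] turn -7.11
[np.float64(1.11), np.float64(2.14), np.float64(0.72)] turn -7.11
[np.float64(0.84), np.float64(2.26), np.float64(0.72)] turn -7.11
[np.float64(0.55), np.float64(2.35), np.float64(0.72)] turn -7.11
[np.float64(0.25), np.float64(2.4), np.float64(0.72)] turn -7.11
[np.float64(-0.05), np.float64(2.41), np.float64(0.72)] turn -7.11
[np.float64(-0.34), np.float64(2.39), np.float64(0.72)] turn -7.11
[np.float64(-0.64), np.float64(2.33), np.float64(0.72)] turn -7.11
```

Emit:
move_arm(commands=[{"claw": 0.2,"travel": [2.09,-1.2,0.72],"turn": -7.11},{"claw": 0.2,"travel": [2.23,-0.93,0.72],"turn": -7.11},{"claw": 0.2,"travel": [2.32,-0.65,0.72],"turn": -7.11},{"claw": 0.2,"travel": [2.39,-0.36,0.72],"turn": -7.11},{"claw": 0.2,"travel": [2.41,-0.06,0.72],"turn": -7.11}], squeeze=60)

```text
time: 0.52
ee_pos: [0.228, -0.4455, 0.368]
tcp_rot: [-180.0, -0.0, 50.8]
wrist_force: [1.0, -0.4, 0.4]
opening: 0.0512
```

```bash
python3 -c "
from h import *
print(status.get_obs()['q'])"
```

```text
[-6.28987556e+01 -2.39486691e+00 -1.50639663e+00  9.09249009e+01
  1.14331716e-03  6.62750545e+01]
```

Emit:
move_arm(commands=[{"claw": 0.2,"travel": [2.4,0.24,0.72],"turn": -7.11},{"claw": 0.2,"travel": [2.35,0.54,0.72],"turn": -7.11},{"claw": 0.2,"travel": [2.27,0.82,0.72],"turn": -7.11},{"claw": 0.2,"travel": [2.15,1.1,0.72],"turn": -7.11},{"claw": 0.2,"travel": [2.0,1.36,0.72],"turn": -7.11}])

```text
time: 0.93
ee_pos: [0.3138, -0.3604, 0.3321]
tcp_rot: [-180.0, -0.0, 86.4]
wrist_force: [0.4, -0.9, 0.3]
opening: 0.051
```

Emit:
move_arm(commands=[{"claw": 0.2,"travel": [1.81,1.59,0.72],"turn": -7.11},{"claw": 0.2,"travel": [1.6,1.81,0.72],"turn": -7.11},{"claw": 0.2,"travel": [1.37,1.99,0.72],"turn": -7.11},{"claw": 0.2,"travel": [1.11,2.14,0.72],"turn": -7.11},{"claw": 0.2,"travel": [0.84,2.26,0.72],"turn": -7.11}])

```text
time: 1.35
ee_pos: [0.3994, -0.2754, 0.2961]
tcp_rot: [-180.0, -0.0, 121.9]
wrist_force: [-0.5, 0.2, 0.1]
opening: 0.0511
```

Emit:
move_arm(commands=[{"claw": 0.2,"travel": [0.55,2.35,0.72],"turn": -7.11},{"claw": 0.2,"travel": [0.25,2.4,0.72],"turn": -7.11},{"claw": 0.2,"travel": [-0.05,2.41,0.72],"turn": -7.11},{"claw": 0.2,"travel": [-0.34,2.39,0.72],"turn": -7.11},{"claw": 0.2,"travel": [-0.64,2.33,0.72],"turn": -7.11}])

```text
time: 1.77
ee_pos: [0.4852, -0.1906, 0.26]
tcp_rot: [-180.0, -0.0, 157.5]
wrist_force: [0.0, -0.6, -0.1]
opening: 0.051
```

Emit:
move_arm(commands=[{"claw": 0.2,"travel": [0,0,0],"turn": 0},{"claw": 0.2,"travel": [0,0,0],"turn": 0}])

```text
time: 1.93
ee_pos: [0.4849, -0.1907, 0.2598]
tcp_rot: [-180.0, -0.1, 157.2]
wrist_force: [-0.6, -0.5, 0.8]
opening: 0.0514
```

```bash
python3 -c "
from h import *
s=status.get_obs();print(s['q'],s['ee_pos'],s['tcp_rot'],s['wrist_force'])
plan([.4845,-.1914,.179],157.2,3)
cv2.imwrite('pics/t1.png',viewer.camera('scene')[180:300,170:330].repeat(4,0).repeat(4,1))"
```

```text
[-2.14741528e+01  7.44026096e-01 -1.03487018e+01  7.90154622e+01
 -5.66792580e-03  1.31851537e+00] [ 0.48485267 -0.19074779  0.2597748 ] [-1.79991844e+02 -1.08031064e-01  1.57207330e+02] [-0.59224484 -0.49992042  0.81495074]
[np.float64(0.0), np.float64(-0.02), np.float64(2.69)] turn 0.0
[np.float64(0.0), np.float64(-0.02), np.float64(2.69)] turn 0.0
[np.float64(0.0), np.float64(-0.02), np.float64(2.69)] turn 0.0
```

View pics/t1.png

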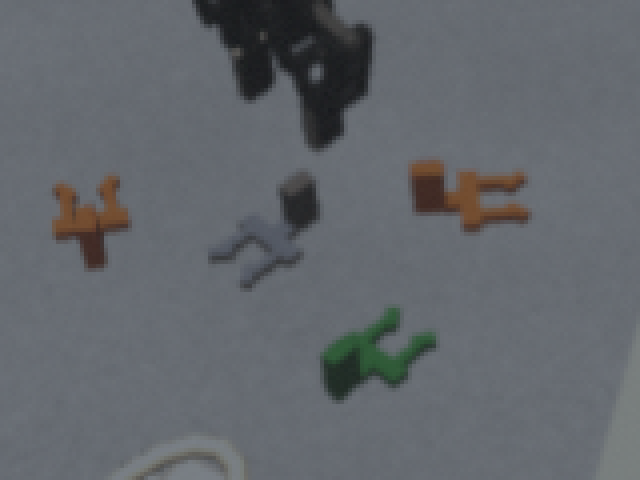

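The fingers are directly above the grey tab, which is at (298,195) in the crop, and they are aligned across its width. I'll descend and grip.

Emit:
move_arm(commands=[{"claw": 0.2,"travel": [0,-0.03,2.6],"turn": 0},{"claw": 0.2,"travel": [0,-0.04,2.5],"turn": 0},{"claw": 0.2,"travel": [0,0,2.0],"turn": 0},{"claw": 0.2,"travel": [0,0,0.98],"turn": 0},{"claw": 0.2,"travel": [0,0,0],"turn": 0}])

```text
time: 2.4
ee_pos: [0.4831, -0.1926, 0.178]
tcp_rot: [-180.0, -0.2, 157.0]
wrist_force: [0.5, 0.5, -0.3]
opening: 0.0511
```

Emit:
move_arm(commands=[{"claw": -0.2,"travel": [0,0,0],"turn": 0},{"claw": -0.5,"travel": [0,0,0],"turn": 0},{"claw": -0.7,"travel": [0,0,0],"turn": 0},{"claw": -1,"travel": [0,0,0],"turn": 0},{"claw": -1,"travel": [0,0,0],"turn": 0}])

```text
time: 2.82
ee_pos: [0.4848, -0.1926, 0.1816]
tcp_rot: [-180.0, 0.1, 157.1]
wrist_force: [-0.9, -1.6, 5.6]
opening: 0.0111
```

Emit:
move_arm(commands=[{"claw": -1,"travel": [0,0,0],"turn": 0},{"claw": -1,"travel": [0,0,0],"turn": 0},{"claw": -1,"travel": [0,0,0],"turn": 0}])

```text
time: 3.07
ee_pos: [0.4848, -0.1925, 0.1816]
tcp_rot: [-180.0, 0.1, 157.1]
wrist_force: [-1.9, -1.2, 5.8]
opening: 0.0107
```

Emit:
move_arm(commands=[{"claw": -1,"travel": [0,0,-0.5],"turn": 0},{"claw": -1,"travel": [0,0,-2],"turn": 0},{"claw": -1,"travel": [0,0,-3],"turn": 0},{"claw": -1,"travel": [0,0,-3],"turn": 0},{"claw": -1,"travel": [0,0,0],"turn": 0}])

```text
time: 3.48
ee_pos: [0.4854, -0.1926, 0.2715]
tcp_rot: [180.0, 0.5, 157.1]
wrist_force: [0.9, 0.3, 0.4]
opening: 0.0109
```

```bash
python3 -c "
from h import *
s=status.get_obs();print(s['ee_pos'],s['tcp_rot'],s['wrist_force'],s['torque'],s['opening'])
g=viewer.camera('scene')[110:270,170:330];cv2.imwrite('pics/t2.png',cv2.resize(np.clip(g*1.5,0,255).astype(np.uint8),None,fx=3.7,fy=3.7))"
```

```text
[ 0.48535568 -0.1925939   0.27145524] [179.98528952   0.47312219 157.14553148] [0.915837   0.28051683 0.41065383] [-0.06997396 -0.00266924  0.01279537] 0.010900542345588501
```

View pics/t2.png

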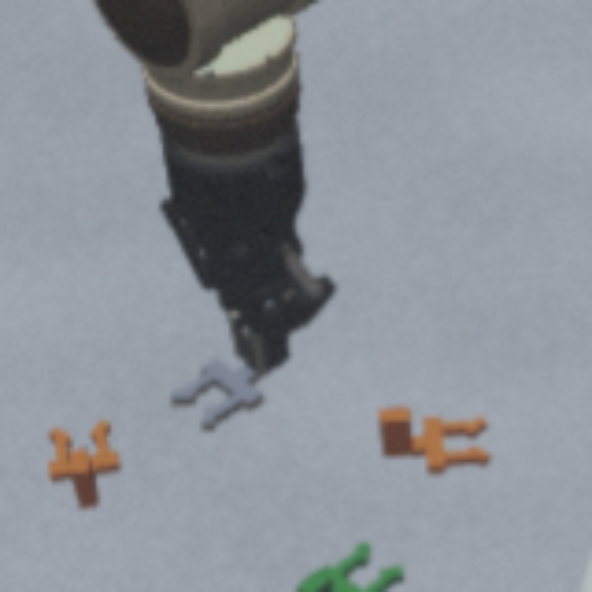

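Emit:
move_arm(commands=[{"claw": -1,"travel": [0,0,-2.5],"turn": -5.72},{"claw": -1,"travel": [0,0,-2.5],"turn": -5.72},{"claw": -1,"travel": [0,0,-2.5],"turn": -5.72},{"claw": -1,"travel": [0,0,-2.5],"turn": -5.72},{"claw": -1,"travel": [0,0,0],"turn": 0}])

```text
time: 3.95
ee_pos: [0.4846, -0.1923, 0.3691]
tcp_rot: [-179.9, 0.3, -179.6]
wrist_force: [1.3, -0.2, -0.5]
opening: 0.011
```

```bash
python3 -c "
from h import *
s=status.get_obs();print(s['ee_pos'],s['tcp_rot'],s['wrist_force'],s['opening'])
plan([.503,.129,.37],180,10)"
```

```text
[ 0.48456831 -0.19229904  0.36913702] [-179.88734079    0.28778007 -179.64115785] [ 1.2909576  -0.16894232 -0.52398135] 0.010954743471727028
[np.float64(-0.2), np.float64(3.21), np.float64(-0.01)] turn 0.04
[np.float64(-0.2), np.float64(3.21), np.float64(-0.01)] turn 0.04
[np.float64(-0.2), np.float64(3.21), np.float64(-0.01)] turn 0.04
[np.float64(-0.2), np.float64(3.21), np.float64(-0.01)] turn 0.04
[np.float64(-0.2), np.float64(3.21), np.float64(-0.01)] turn 0.04
[np.float64(-0.19), np.float64(3.21), np.float64(-0.01)] turn 0.04
[np.float64(-0.19), np.float64(3.21), np.float64(-0.01)] turn 0.04
[np.float64(-0.19), np.float64(3.21), np.float64(-0.01)] turn 0.04
[np.float64(-0.19), np.float64(3.21), np.float64(-0.01)] turn 0.04
[np.float64(-0.19), np.float64(3.21), np.float64(-0.01)] turn 0.04
```

Emit:
move_arm(commands=[{"claw": -1,"travel": [-0.2,3.2,0],"turn": 0},{"claw": -1,"travel": [-0.2,3.2,0],"turn": 0},{"claw": -1,"travel": [-0.2,3.2,0],"turn": 0},{"claw": -1,"travel": [-0.2,3.2,0],"turn": 0},{"claw": -1,"travel": [-0.2,3.2,0],"turn": 0}])

```text
time: 4.37
ee_pos: [0.494, -0.0308, 0.3637]
tcp_rot: [180.0, -0.1, 179.9]
wrist_force: [0.5, -0.9, -0.8]
opening: 0.0113
```

Emit:
move_arm(commands=[{"claw": -1,"travel": [-0.2,3.2,0],"turn": 0},{"claw": -1,"travel": [-0.2,3.2,0],"turn": 0},{"claw": -1,"travel": [-0.2,3.2,0],"turn": 0},{"claw": -1,"travel": [-0.2,3.2,0],"turn": 0},{"claw": -1,"travel": [-0.2,3.3,0],"turn": 0}])

```text
time: 4.78
ee_pos: [0.5038, 0.1303, 0.3637]
tcp_rot: [-180.0, -0.1, 180.0]
wrist_force: [0.4, -0.2, -0.7]
opening: 0.0113
```

Emit:
move_arm(commands=[{"claw": -1,"travel": [0,0,0],"turn": 0},{"claw": -1,"travel": [0,0,0],"turn": 0},{"claw": -1,"travel": [0,0,0],"turn": 0},{"claw": -1,"travel": [0,0,0],"turn": 0}])

```text
time: 5.12
ee_pos: [0.5041, 0.128, 0.3644]
tcp_rot: [-180.0, -0.0, 180.0]
wrist_force: [-0.0, 0.2, -0.3]
opening: 0.0111
```

```bash
python3 -c "
from h import *
s=status.get_obs();print(s['ee_pos'],s['tcp_rot'],s['wrist_force'],s['torque'],s['opening'])
a=viewer.camera('scene');b=viewer.camera('top');cv2.imwrite('pics/s3.png',a);cv2.imwrite('pics/t3.png',b)
c=lambda im,x,y:cv2.resize(np.clip(im[y:y+90,x:x+70]*1.5,0,255).astype(np.uint8),None,fx=5.5,fy=5.5,interpolation=cv2.INTER_CUBIC)
cv2.imwrite('pics/z3.png',np.hstack([c(a,325,215),c(b,240,215)]))"
```

```text
[0.50412306 0.12801635 0.36438487] [-1.79979313e+02 -4.28628610e-02  1.79951945e+02] [-0.04852812  0.19697109 -0.34731744] [ 0.02560179  0.00765566 -0.021707  ] 0.011065208834925008
```

View pics/z3.png

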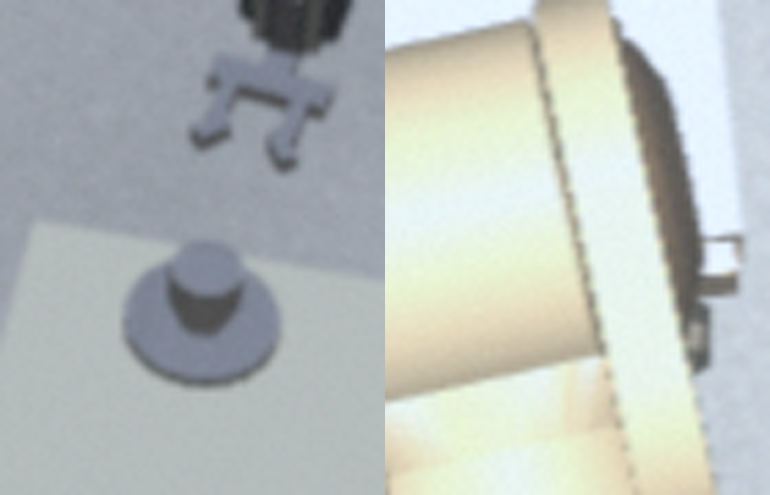

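```bash
python3 -c "
from h import *
S=lambda x,y:(325+x/5.5-.41,215+y/5.5-.41)
for n,p,z in (('tipL',(205,141),.1865),('tipR',(283,163),.1865),('shoulderL front',(210,80),.1895),('shR front',(328,112),.1895),('shL back',(220,53),.1895),('shR back',(335,87),.1895)):
  print(n,onz('scene',*S(*p),z))
# predicted top mouth given tcp & nominal
t=status.get_obs()['ee_pos']
for d,w in((60,14.5),(60,-14.5),(18,22),(18,-22)): print(d,w,(proj('scene',[t[0]+d/1000,t[1]+w/1000,.1898])-[325,215]+.41)*5.5)
"
```

```text
tipL [0.55902527 0.11525459 0.1865    ]
tipR [0.55903146 0.14389904 0.1865    ]
shoulderL front [0.53318903 0.10856374 0.1895    ]
shR front [0.53288943 0.15226475 0.1895    ]
shL back [0.51925135 0.10784615 0.1895    ]
shR back [0.52040257 0.1511816  0.1895    ]
60 14.5 [275.07831115 165.86666405]
60 -14.5 [195.76390952 143.47607583]
18 22 [329.94716987  88.82304691]
18 -22 [212.15066682  56.4620057 ]
```

Emit:
move_arm(commands=[{"claw": -1,"travel": [-1.1,-0.08,0],"turn": 0},{"claw": -1,"travel": [-1.1,0,0],"turn": 0},{"claw": -1,"travel": [0,0,0],"turn": 0},{"claw": -1,"travel": [0,0,0],"turn": 0},{"claw": -1,"travel": [0,0,0],"turn": 0}])

```text
time: 5.63
ee_pos: [0.5259, 0.1275, 0.3649]
tcp_rot: [-180.0, -0.0, 180.0]
wrist_force: [-0.6, 0.0, -0.9]
opening: 0.0109
```

Emit:
move_arm(commands=[{"claw": -1,"travel": [0,0,0.6],"turn": 0},{"claw": -1,"travel": [0,0,0.6],"turn": 0},{"claw": -1,"travel": [0,0,0.6],"turn": 0},{"claw": -1,"travel": [0,0,0.4],"turn": 0},{"claw": -1,"travel": [0,0,0],"turn": 0}])

```text
time: 6.05
ee_pos: [0.5258, 0.128, 0.3415]
tcp_rot: [-180.0, -0.1, -180.0]
wrist_force: [0.2, -0.9, -1.0]
opening: 0.0108
```

Emit:
move_arm(commands=[{"claw": -1,"travel": [0,0,0],"turn": 0},{"claw": -1,"travel": [0,0,0],"turn": 0},{"claw": -1,"travel": [0,0,0],"turn": 0}])

```text
time: 6.3
ee_pos: [0.5262, 0.128, 0.3432]
tcp_rot: [180.0, 0.0, -180.0]
wrist_force: [-0.5, -0.2, -0.5]
opening: 0.011
```

```bash
python3 -c "
from h import *
s=status.get_obs();print(s['ee_pos'],s['tcp_rot'],s['wrist_force'],s['torque'],s['opening'])
a=viewer.camera('scene');cv2.imwrite('pics/s4.png',a)
c=lambda im,x,y:cv2.resize(np.clip(im[y:y+70,x:x+80]*1.7,0,255).astype(np.uint8),None,fx=8,fy=8,interpolation=cv2.INTER_CUBIC)
cv2.imwrite('pics/z4.png',c(a,325,225))"
```

```text
[0.52621427 0.12801893 0.34319595] [ 1.79993892e+02  2.75093392e-02 -1.79973862e+02] [-0.48837011 -0.17924356 -0.45955667] [ 0.05847501  0.00203066 -0.0690026 ] 0.011006659150341783
```

View pics/z4.png

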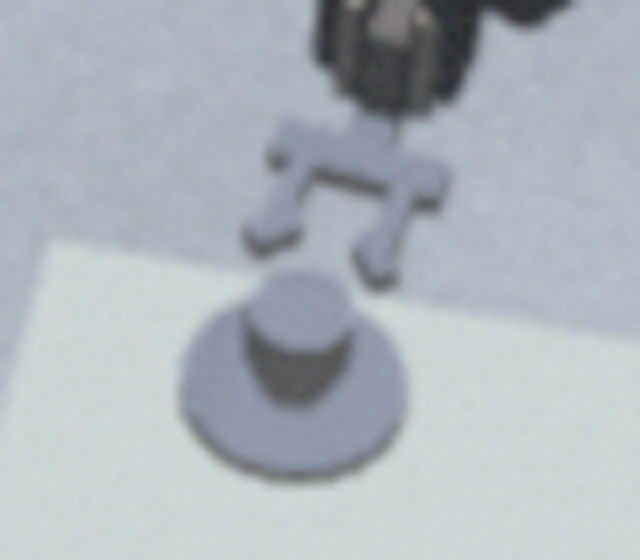

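The fork is in front of the head with its mouth facing the stud. The tips are at crop (262,240) and (378,270), the head is centred at (300,310), and the clip is still above the collar. I'll feel downward now.

Emit:
move_arm(commands=[{"claw": -1,"travel": [0,0,0.1],"turn": 0},{"claw": -1,"travel": [0,0,0.1],"turn": 0},{"claw": -1,"travel": [0,0,0.1],"turn": 0},{"claw": -1,"travel": [0,0,0.1],"turn": 0},{"claw": -1,"travel": [0,0,0.1],"turn": 0}])

```text
time: 6.77
ee_pos: [0.5262, 0.128, 0.3377]
tcp_rot: [-180.0, -0.0, -180.0]
wrist_force: [0.4, -0.3, 0.1]
opening: 0.0108
```

Emit:
move_arm(commands=[{"claw": -1,"travel": [0,0,0.1],"turn": 0},{"claw": -1,"travel": [0,0,0.1],"turn": 0},{"claw": -1,"travel": [0,0,0.1],"turn": 0},{"claw": -1,"travel": [0,0,0.1],"turn": 0},{"claw": -1,"travel": [0,0,0],"turn": 0}])

```text
time: 7.18
ee_pos: [0.5261, 0.128, 0.3336]
tcp_rot: [-180.0, -0.0, -180.0]
wrist_force: [0.5, 0.1, -0.4]
opening: 0.011
```

Emit:
move_arm(commands=[{"claw": -1,"travel": [0,0,0.1],"turn": 0},{"claw": -1,"travel": [0,0,0.1],"turn": 0},{"claw": -1,"travel": [0,0,0.1],"turn": 0},{"claw": -1,"travel": [0,0,0.1],"turn": 0},{"claw": -1,"travel": [0,0,0],"turn": 0}])

```text
time: 7.6
ee_pos: [0.5261, 0.128, 0.3296]
tcp_rot: [-180.0, -0.0, -180.0]
wrist_force: [-0.2, -0.2, -1.2]
opening: 0.0107
```

Emit:
move_arm(commands=[{"claw": -1,"travel": [0,0,0.1],"turn": 0},{"claw": -1,"travel": [0,0,0.1],"turn": 0},{"claw": -1,"travel": [0,0,0.1],"turn": 0},{"claw": -1,"travel": [0,0,0],"turn": 0},{"claw": -1,"travel": [0,0,0],"turn": 0}])

```text
time: 8.02
ee_pos: [0.5261, 0.128, 0.3268]
tcp_rot: [-180.0, -0.0, -180.0]
wrist_force: [1.1, -0.1, -0.8]
opening: 0.011
```

Emit:
move_arm(commands=[{"claw": -1,"travel": [0,0,0.05],"turn": 0},{"claw": -1,"travel": [0,0,0.05],"turn": 0},{"claw": -1,"travel": [0,0,0.05],"turn": 0},{"claw": -1,"travel": [0,0,0.05],"turn": 0},{"claw": -1,"travel": [0,0,0],"turn": 0}])

```text
time: 8.43
ee_pos: [0.5261, 0.128, 0.3247]
tcp_rot: [-180.0, -0.0, -180.0]
wrist_force: [-1.7, -0.3, -0.8]
opening: 0.0111
```

Emit:
move_arm(commands=[{"claw": -1,"travel": [0,0,0.05],"turn": 0},{"claw": -1,"travel": [0,0,0.05],"turn": 0},{"claw": -1,"travel": [0,0,0.05],"turn": 0},{"claw": -1,"travel": [0,0,0],"turn": 0},{"claw": -1,"travel": [0,0,0],"turn": 0}])

```text
time: 8.85
ee_pos: [0.5261, 0.128, 0.3234]
tcp_rot: [-180.0, -0.0, -180.0]
wrist_force: [0.4, 0.2, -0.7]
opening: 0.011
```

Emit:
move_arm(commands=[{"claw": -1,"travel": [0,0,0.05],"turn": 0},{"claw": -1,"travel": [0,0,0.05],"turn": 0},{"claw": -1,"travel": [0,0,0.05],"turn": 0},{"claw": -1,"travel": [0,0,0],"turn": 0},{"claw": -1,"travel": [0,0,0],"turn": 0}])

```text
time: 9.27
ee_pos: [0.5262, 0.128, 0.3218]
tcp_rot: [-180.0, -0.0, -180.0]
wrist_force: [-0.1, 0.3, -0.4]
opening: 0.0106
```

Emit:
move_arm(commands=[{"claw": -1,"travel": [0,0,0.05],"turn": 0},{"claw": -1,"travel": [0,0,0.05],"turn": 0},{"claw": -1,"travel": [0,0,0],"turn": 0},{"claw": -1,"travel": [0,0,0],"turn": 0}])

```text
time: 9.6
ee_pos: [0.5262, 0.128, 0.3209]
tcp_rot: [-180.0, -0.0, -180.0]
wrist_force: [-0.0, -0.3, -1.2]
opening: 0.0112
```

Emit:
move_arm(commands=[{"claw": -1,"travel": [0,0,0.05],"turn": 0},{"claw": -1,"travel": [0,0,0.05],"turn": 0},{"claw": -1,"travel": [0,0,0],"turn": 0},{"claw": -1,"travel": [0,0,0],"turn": 0}])

```text
time: 9.93
ee_pos: [0.5261, 0.128, 0.3198]
tcp_rot: [-180.0, -0.0, -180.0]
wrist_force: [-1.1, 0.7, -0.8]
opening: 0.0108
```

Emit:
move_arm(commands=[{"claw": -1,"travel": [0,0,0.05],"turn": 0},{"claw": -1,"travel": [0,0,0.05],"turn": 0},{"claw": -1,"travel": [0,0,0],"turn": 0},{"claw": -1,"travel": [0,0,0],"turn": 0}])

```text
time: 10.27
ee_pos: [0.5262, 0.128, 0.319]
tcp_rot: [180.0, 0.0, -180.0]
wrist_force: [-0.1, -0.5, 0.4]
opening: 0.0112
```

Emit:
move_arm(commands=[{"claw": -1,"travel": [0,0,0.05],"turn": 0},{"claw": -1,"travel": [0,0,0.05],"turn": 0},{"claw": -1,"travel": [0,0,0],"turn": 0},{"claw": -1,"travel": [0,0,0],"turn": 0}])

```text
time: 10.6
ee_pos: [0.5263, 0.128, 0.3187]
tcp_rot: [180.0, 0.1, -180.0]
wrist_force: [-0.4, 0.0, 5.4]
opening: 0.0106
```

```bash
python3 -c "
from h import *
s=status.get_obs();print(s['ee_pos'],s['tcp_rot'],s['wrist_force'],s['torque'],s['opening'])
a=viewer.camera('scene');cv2.imwrite('pics/s5.png',a)
c=lambda im,x,y:cv2.resize(np.clip(im[y:y+70,x:x+80]*1.7,0,255).astype(np.uint8),None,fx=8,fy=8,interpolation=cv2.INTER_CUBIC)
cv2.imwrite('pics/z5.png',c(a,325,235))"
```

```text
[0.52625569 0.12799028 0.31870612] [ 1.79981399e+02  8.38786173e-02 -1.79977797e+02] [-0.35829202  0.04699214  5.36898612] [-0.03397061 -0.05586146 -0.0442932 ] 0.010609630903169071
```

View pics/z5.png

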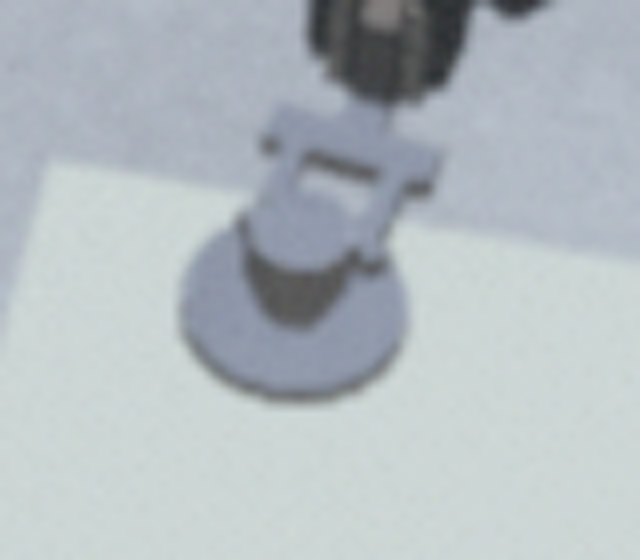

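```bash
python3 -c "
from h import *
S=lambda x,y:(325+x/8-.44,235+y/8-.44)
for n,p,z in (('tipR',(372,270),.139),('tipL?',(243,225),.139),('shL',(265,148),.141),('shR',(425,192),.141),('shRback',(443,155),.1445),('shLback',(278,108),.1445)): print(n,onz('scene',*S(*p),z))
"
```

```text
tipR [0.58151359 0.14469891 0.139     ]
tipL? [0.57934069 0.11060983 0.139     ]
shL [0.55521816 0.10828344 0.141     ]
shR [0.55455991 0.14993306 0.141     ]
shRback [0.54431653 0.15119997 0.1445    ]
shLback [0.54436335 0.10794081 0.1445    ]
```

Contact came at TCP z ≈ 0.319, with 5.4 N upward, so the collar is at about 0.137. That agrees with the visual estimate of about 0.139. I'll ease the load off and slide in.

Emit:
move_arm(commands=[{"claw": -1,"travel": [0,0,-0.07],"turn": 0},{"claw": -1,"travel": [0,0,0],"turn": 0},{"claw": -1,"travel": [0,0,0],"turn": 0}])

```text
time: 10.9
ee_pos: [0.5262, 0.128, 0.3188]
tcp_rot: [180.0, 0.0, -180.0]
wrist_force: [-0.8, -0.1, 3.5]
opening: 0.0113
```

Emit:
move_arm(commands=[{"claw": -1,"travel": [-0.1,0,0],"turn": 0},{"claw": -1,"travel": [-0.1,0,0],"turn": 0},{"claw": -1,"travel": [-0.1,0,0],"turn": 0},{"claw": -1,"travel": [-0.1,0,0],"turn": 0}])

```text
time: 11.23
ee_pos: [0.5303, 0.128, 0.3188]
tcp_rot: [180.0, 0.0, -180.0]
wrist_force: [-1.2, -0.3, 4.7]
opening: 0.0112
```

Emit:
move_arm(commands=[{"claw": -1,"travel": [0,0,-0.06],"turn": 0},{"claw": -1,"travel": [0,0,0],"turn": 0},{"claw": -1,"travel": [0,0,0],"turn": 0}])

```text
time: 11.48
ee_pos: [0.5303, 0.128, 0.319]
tcp_rot: [-180.0, -0.0, -180.0]
wrist_force: [0.2, 0.9, 2.2]
opening: 0.0108
```

Emit:
move_arm(commands=[{"claw": -1,"travel": [-0.1,0,0],"turn": 0},{"claw": -1,"travel": [-0.1,0,0],"turn": 0},{"claw": -1,"travel": [-0.1,0,0],"turn": 0},{"claw": -1,"travel": [-0.1,0,0],"turn": 0}])

```text
time: 11.82
ee_pos: [0.5342, 0.128, 0.319]
tcp_rot: [-180.0, -0.0, -180.0]
wrist_force: [0.3, -0.4, 2.7]
opening: 0.0109
```

Emit:
move_arm(commands=[{"claw": -1,"travel": [-0.1,0,0],"turn": 0},{"claw": -1,"travel": [-0.1,0,0],"turn": 0},{"claw": -1,"travel": [-0.1,0,0],"turn": 0},{"claw": -1,"travel": [-0.1,0,0],"turn": 0}])

```text
time: 12.15
ee_pos: [0.5383, 0.128, 0.319]
tcp_rot: [-180.0, -0.0, -180.0]
wrist_force: [0.5, 0.6, 1.1]
opening: 0.0111
```

Emit:
move_arm(commands=[{"claw": -1,"travel": [-0.1,0,0],"turn": 0},{"claw": -1,"travel": [-0.1,0,0],"turn": 0},{"claw": -1,"travel": [-0.1,0,0],"turn": 0}])

```text
time: 12.4
ee_pos: [0.5412, 0.128, 0.3191]
tcp_rot: [180.0, -0.0, -180.0]
wrist_force: [-0.8, 1.8, 0.8]
opening: 0.0113
```

Emit:
move_arm(commands=[{"claw": -1,"travel": [-0.1,0,0],"turn": 0},{"claw": -1,"travel": [-0.1,0,0],"turn": 0}])

```text
time: 12.57
ee_pos: [0.5429, 0.1282, 0.3191]
tcp_rot: [180.0, -0.1, -179.9]
wrist_force: [-5.4, 1.9, 2.3]
opening: 0.0107
```

Emit:
move_arm(commands=[{"claw": -1,"travel": [0,0.05,0],"turn": 0},{"claw": -1,"travel": [0,0,0],"turn": 0}])

```text
time: 12.73
ee_pos: [0.543, 0.1285, 0.3191]
tcp_rot: [-180.0, -0.0, -180.0]
wrist_force: [-3.3, 1.1, 1.2]
opening: 0.0111
```

Emit:
move_arm(commands=[{"claw": -1,"travel": [-0.1,0,0],"turn": 0},{"claw": -1,"travel": [0,0,0],"turn": 0}])

```text
time: 12.9
ee_pos: [0.5439, 0.1284, 0.3191]
tcp_rot: [-180.0, -0.1, -180.0]
wrist_force: [-5.6, -0.2, 2.1]
opening: 0.0109
```

Emit:
move_arm(commands=[{"claw": -1,"travel": [-0.1,0.02,0],"turn": 0},{"claw": -1,"travel": [0,0,0],"turn": 0}])

```text
time: 13.07
ee_pos: [0.5449, 0.1286, 0.3191]
tcp_rot: [-180.0, -0.1, -180.0]
wrist_force: [-4.5, 0.6, 1.8]
opening: 0.0111
```

Emit:
move_arm(commands=[{"claw": -1,"travel": [-0.1,0,0],"turn": 0},{"claw": -1,"travel": [0,0,0],"turn": 0}])

```text
time: 13.23
ee_pos: [0.546, 0.1286, 0.3191]
tcp_rot: [-180.0, -0.0, -180.0]
wrist_force: [-3.5, -0.0, 1.3]
opening: 0.0113
```

Emit:
move_arm(commands=[{"claw": -1,"travel": [-0.1,0,0],"turn": 0},{"claw": -1,"travel": [0,0,0],"turn": 0}])

```text
time: 13.4
ee_pos: [0.5471, 0.1286, 0.3191]
tcp_rot: [-180.0, -0.0, -180.0]
wrist_force: [-3.3, 0.8, 0.0]
opening: 0.0111
```

Emit:
move_arm(commands=[{"claw": -1,"travel": [-0.1,0,0],"turn": 0},{"claw": -1,"travel": [0,0,0],"turn": 0}])

```text
time: 13.57
ee_pos: [0.5483, 0.1286, 0.3191]
tcp_rot: [-180.0, 0.0, -180.0]
wrist_force: [-2.8, 0.1, -0.7]
opening: 0.0107
```

Emit:
move_arm(commands=[{"claw": -1,"travel": [-0.1,0,0],"turn": 0},{"claw": -1,"travel": [0,0,0],"turn": 0}])

```text
time: 13.73
ee_pos: [0.5495, 0.1287, 0.3191]
tcp_rot: [-180.0, 0.0, -180.0]
wrist_force: [0.2, 0.6, -0.9]
opening: 0.0111
```

Emit:
move_arm(commands=[{"claw": -1,"travel": [-0.1,0,0],"turn": 0},{"claw": -1,"travel": [0,0,0],"turn": 0}])

```text
time: 13.9
ee_pos: [0.5506, 0.1287, 0.3191]
tcp_rot: [-180.0, 0.0, -180.0]
wrist_force: [0.4, 0.1, -2.0]
opening: 0.0112
```

Emit:
move_arm(commands=[{"claw": -1,"travel": [0,0,0.05],"turn": 0},{"claw": -1,"travel": [0,0,0],"turn": 0}])

```text
time: 14.07
ee_pos: [0.5505, 0.1286, 0.319]
tcp_rot: [180.0, 0.1, -180.0]
wrist_force: [2.3, 1.1, 0.0]
opening: 0.011
```

Emit:
move_arm(commands=[{"claw": -1,"travel": [-0.1,0,0],"turn": 0},{"claw": -1,"travel": [0,0,0],"turn": 0}])

```text
time: 14.23
ee_pos: [0.5514, 0.1287, 0.319]
tcp_rot: [180.0, 0.0, -180.0]
wrist_force: [0.2, 0.5, 1.7]
opening: 0.011
```

```bash
python3 -c "
from h import *
s=status.get_obs();print(s['ee_pos'],s['tcp_rot'],s['wrist_force'],s['torque'],s['opening'])
a=viewer.camera('scene');cv2.imwrite('pics/s6.png',a)
c=lambda im,x,y:cv2.resize(np.clip(im[y:y+70,x:x+80]*1.7,0,255).astype(np.uint8),None,fx=8,fy=8,interpolation=cv2.INTER_CUBIC)
cv2.imwrite('pics/z6.png',c(a,325,235))"
```

```text
[0.55139398 0.12867828 0.31895611] [ 1.79995576e+02  4.92852443e-02 -1.79982881e+02] [0.21857923 0.52202846 1.67663549] [ 0.07435019 -0.28942463 -0.00608621] 0.010977699247503586
```

View pics/z6.png

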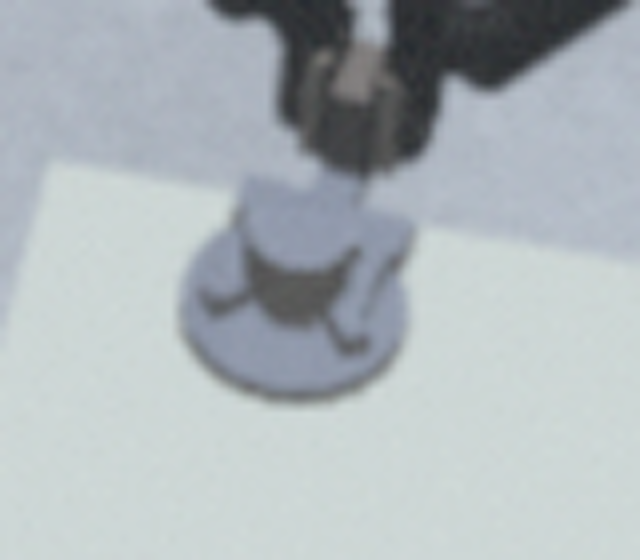

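The fork is under the head with its tips at (210,300) and (350,345), and the jaws are around the core. I'll keep going until the stop.

Emit:
move_arm(commands=[{"claw": -1,"travel": [-0.1,0,0],"turn": 0},{"claw": -1,"travel": [0,0,0],"turn": 0}])

```text
time: 14.45
ee_pos: [0.5524, 0.1287, 0.3189]
tcp_rot: [180.0, 0.0, -180.0]
wrist_force: [1.6, -0.3, 3.8]
opening: 0.0113
```

Emit:
move_arm(commands=[{"claw": -1,"travel": [-0.1,0,0],"turn": 0},{"claw": -1,"travel": [0,0,0],"turn": 0}])

```text
time: 14.62
ee_pos: [0.5535, 0.1287, 0.319]
tcp_rot: [180.0, 0.1, -180.0]
wrist_force: [2.4, 0.6, 2.5]
opening: 0.011
```

Emit:
move_arm(commands=[{"claw": -1,"travel": [-0.1,0,0],"turn": 0},{"claw": -1,"travel": [0,0,0],"turn": 0}])

```text
time: 14.78
ee_pos: [0.5545, 0.1287, 0.3189]
tcp_rot: [180.0, 0.1, -180.0]
wrist_force: [2.6, 1.0, 3.3]
opening: 0.011
```

Emit:
move_arm(commands=[{"claw": -1,"travel": [-0.1,0,0],"turn": 0},{"claw": -1,"travel": [0,0,0],"turn": 0}])

```text
time: 14.95
ee_pos: [0.5554, 0.1287, 0.3189]
tcp_rot: [180.0, 0.0, -180.0]
wrist_force: [2.1, 0.7, 4.8]
opening: 0.0109
```

Emit:
move_arm(commands=[{"claw": -1,"travel": [-0.1,0,-0.04],"turn": 0},{"claw": -1,"travel": [0,0,0],"turn": 0}])

```text
time: 15.12
ee_pos: [0.5564, 0.1287, 0.319]
tcp_rot: [-180.0, 0.0, -180.0]
wrist_force: [4.5, -0.7, 2.3]
opening: 0.0112
```

Emit:
move_arm(commands=[{"claw": -1,"travel": [-0.1,0,0],"turn": 0},{"claw": -1,"travel": [0,0,0],"turn": 0}])

```text
time: 15.28
ee_pos: [0.5571, 0.1287, 0.319]
tcp_rot: [-180.0, -0.0, -180.0]
wrist_force: [0.7, -0.2, 3.3]
opening: 0.0112
```

Emit:
move_arm(commands=[{"claw": -1,"travel": [-0.05,0,0],"turn": 0},{"claw": -1,"travel": [0,0,0],"turn": 0}])

```text
time: 15.45
ee_pos: [0.5575, 0.1287, 0.319]
tcp_rot: [-180.0, -0.0, -180.0]
wrist_force: [-1.8, 0.3, 3.1]
opening: 0.0108
```

Emit:
move_arm(commands=[{"claw": -1,"travel": [-0.05,0,0],"turn": 0},{"claw": -1,"travel": [0,0,0],"turn": 0}])

```text
time: 15.62
ee_pos: [0.5581, 0.1287, 0.319]
tcp_rot: [-180.0, -0.0, -180.0]
wrist_force: [-1.6, 0.3, 2.9]
opening: 0.011
```

Emit:
move_arm(commands=[{"claw": -1,"travel": [-0.05,0,0],"turn": 0},{"claw": -1,"travel": [0,0,0],"turn": 0}])

```text
time: 15.78
ee_pos: [0.5587, 0.1286, 0.319]
tcp_rot: [-180.0, -0.0, -180.0]
wrist_force: [-1.3, 0.0, 2.9]
opening: 0.0108
```

Emit:
move_arm(commands=[{"claw": -1,"travel": [-0.05,0,0],"turn": 0},{"claw": -1,"travel": [0,0,0],"turn": 0}])

```text
time: 15.95
ee_pos: [0.5592, 0.1287, 0.319]
tcp_rot: [-180.0, -0.0, -180.0]
wrist_force: [-0.6, 0.8, 2.7]
opening: 0.011
```

Emit:
move_arm(commands=[{"claw": -1,"travel": [-0.05,0,0],"turn": 0},{"claw": -1,"travel": [0,0,0],"turn": 0}])

```text
time: 16.12
ee_pos: [0.5596, 0.1287, 0.319]
tcp_rot: [-180.0, -0.0, -180.0]
wrist_force: [-2.0, -0.2, 2.5]
opening: 0.0111
```

Emit:
move_arm(commands=[{"claw": -1,"travel": [-0.05,0,0],"turn": 0},{"claw": -1,"travel": [0,0,0],"turn": 0}])

```text
time: 16.28
ee_pos: [0.5599, 0.1287, 0.319]
tcp_rot: [-180.0, -0.1, -180.0]
wrist_force: [-4.7, -0.6, 3.9]
opening: 0.0112
```

Emit:
move_arm(commands=[{"claw": -1,"travel": [-0.05,0,0],"turn": 0},{"claw": -1,"travel": [0,0,0],"turn": 0}])

```text
time: 16.45
ee_pos: [0.5601, 0.1287, 0.319]
tcp_rot: [-180.0, -0.1, -180.0]
wrist_force: [-7.5, 0.6, 6.5]
opening: 0.0111
```

Emit:
move_arm(commands=[{"claw": -1,"travel": [-0.05,0,0],"turn": 0},{"claw": -1,"travel": [0,0,0],"turn": 0}])

```text
time: 16.62
ee_pos: [0.5603, 0.1287, 0.3191]
tcp_rot: [-180.0, -0.2, -180.0]
wrist_force: [-10.1, -0.2, 7.0]
opening: 0.0106
```

```bash
python3 -c "
from h import *
s=status.get_obs();print(s['ee_pos'],s['tcp_rot'],s['wrist_force'],s['torque'],s['opening'])
a=viewer.camera('scene');cv2.imwrite('pics/s7.png',a)
c=lambda im,x,y:cv2.resize(np.clip(im[y:y+70,x:x+80]*1.7,0,255).astype(np.uint8),None,fx=8,fy=8,interpolation=cv2.INTER_CUBIC)
cv2.imwrite('pics/z7.png',c(a,325,235))"
```

```text
[0.5602961  0.12867874 0.31905131] [-1.79996782e+02 -1.58961390e-01 -1.79967149e+02] [-10.10243844  -0.22689076   7.03562911] [-0.02071613  1.91310995 -0.00667884] 0.010607113074038091
```

View pics/z7.png

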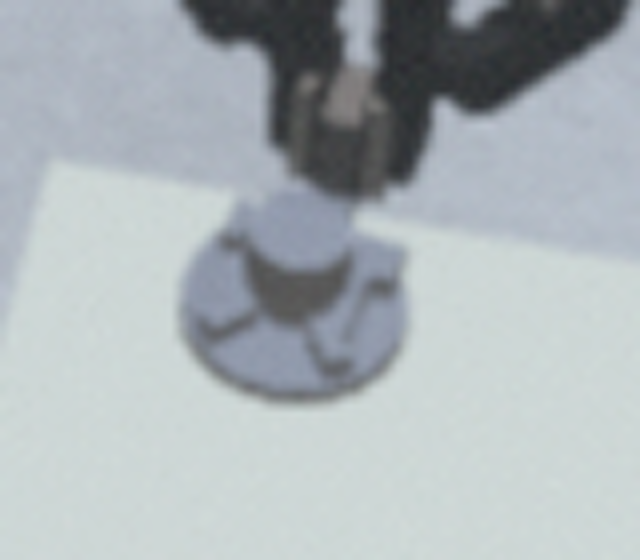

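The push fell to about 0, then rose sharply over about 0.7 mm to −10 N at TCP x ≈ 0.560, so the clip is at the stop. The fork tips are now well past the core. I'll unload and then open.

Emit:
move_arm(commands=[{"claw": -1,"travel": [0.1,0,-0.03],"turn": 0},{"claw": -1,"travel": [0.04,0,0],"turn": 0},{"claw": -1,"travel": [0,0,0],"turn": 0}])

```text
time: 16.92
ee_pos: [0.5597, 0.1287, 0.3191]
tcp_rot: [-180.0, -0.0, -180.0]
wrist_force: [-3.0, -0.5, 1.1]
opening: 0.0105
```

```bash
python3 -c "
from h import *
s=status.get_obs();print(s['ee_pos'],s['wrist_force'],s['torque'])
S=lambda x,y:(325+x/8-.44,235+y/8-.44)
for n,p,z in (('tipL',(207,337),.138),('tipR',(335,375),.138),('shR',(385,290),.138),('collar',(295,305),.138),('shLback',(240,200),.1445),('shRback',(408,247),.1445)): print(n,onz('scene',*S(*p),z))
"
```

```text
[0.55969337 0.12868536 0.3191266 ] [-3.01080733 -0.50175456  1.11632428] [ 0.02163239  0.50023725 -0.00287782]
tipL [0.61507474 0.11335062 0.138     ]
tipR [0.61495939 0.14586193 0.138     ]
shR [0.5855805 0.1493731 0.138    ]
collar [0.5979697  0.13023942 0.138     ]
shLback [0.57640448 0.10853668 0.1445    ]
shRback [0.57580186 0.15170124 0.1445    ]
```

Emit:
move_arm(commands=[{"claw": -0.6,"travel": [0,0,0],"turn": 0},{"claw": -0.4,"travel": [0,0,0],"turn": 0},{"claw": -0.2,"travel": [0,0,0],"turn": 0},{"claw": 0,"travel": [0,0,0],"turn": 0},{"claw": 0,"travel": [0,0,0],"turn": 0}])

```text
time: 17.33
ee_pos: [0.5599, 0.1287, 0.3194]
tcp_rot: [-180.0, 0.0, -180.0]
wrist_force: [0.2, -0.2, 0.3]
opening: 0.0428
```

Emit:
move_arm(commands=[{"claw": 0,"travel": [0,0,0],"turn": 0},{"claw": 0,"travel": [0,0,-0.5],"turn": 0},{"claw": 0,"travel": [0,0,-1],"turn": 0},{"claw": 0,"travel": [0,0,-2],"turn": 0},{"claw": 0,"travel": [0,0,-2],"turn": 0}])

```text
time: 17.75
ee_pos: [0.5596, 0.1286, 0.3755]
tcp_rot: [-180.0, -0.0, -180.0]
wrist_force: [0.9, -0.2, 1.0]
opening: 0.0427
```

Emit:
move_arm(commands=[{"claw": 0,"travel": [2,-2,-2],"turn": 0},{"claw": 0,"travel": [2,-3,-2],"turn": 0},{"claw": 0,"travel": [2,-3,-1],"turn": 0},{"claw": 0,"travel": [2,-3,0],"turn": 0},{"claw": 0,"travel": [2,-3,0],"turn": 0}])

```text
time: 18.17
ee_pos: [0.4586, -0.0123, 0.4264]
tcp_rot: [-180.0, 0.2, -179.9]
wrist_force: [0.2, -0.4, -0.6]
opening: 0.0427
```

Emit:
move_arm(commands=[{"claw": 0,"travel": [2,-3,0],"turn": 0},{"claw": 0,"travel": [2,-3,0],"turn": 0},{"claw": 0,"travel": [2,-3,0],"turn": 0},{"claw": 0,"travel": [0,0,0],"turn": 0},{"claw": 0,"travel": [0,0,0],"turn": 0}])

```text
time: 18.58
ee_pos: [0.3989, -0.1026, 0.4258]
tcp_rot: [-180.0, 0.1, 179.8]
wrist_force: [-0.4, 0.0, -0.1]
opening: 0.0428
```

```bash
python3 -c "
from h import *
s=status.get_obs();print(s['time'],s['ee_pos'],s['wrist_force'])
a=viewer.camera('scene');b=viewer.camera('top');cv2.imwrite('pics/s8.png',a);cv2.imwrite('pics/t8.png',b)
c=lambda im,x,y:cv2.resize(np.clip(im[y:y+60,x:x+50]*1.6,0,255).astype(np.uint8),None,fx=8,fy=8,interpolation=cv2.INTER_CUBIC)
cv2.imwrite('pics/z8.png',np.hstack([c(a,337,240),c(b,248,215)]))
cv2.imwrite('pics/w8.png',np.hstack([cv2.resize(a,(400,300)),cv2.resize(b,(400,300))]))"
```

```text
18.5833 [ 0.39885993 -0.10257231  0.42581725] [-0.4292296   0.00529991 -0.08237623]
```

View pics/z8.png

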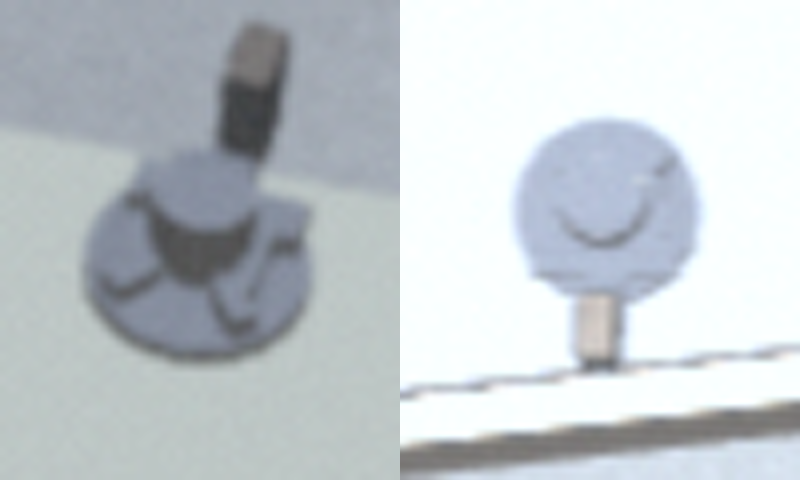

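View pics/w8.png

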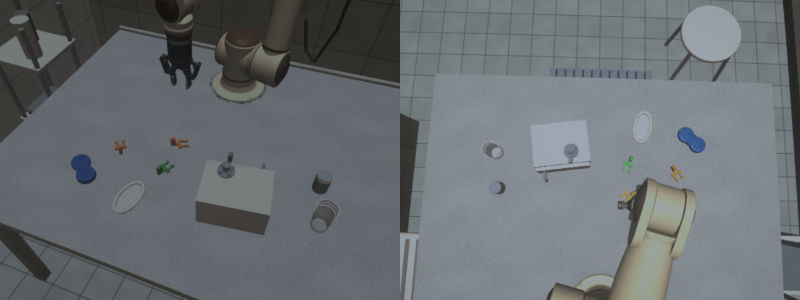

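The clip sits flat in the groove and released. Its tab is at right-crop (598,328), directly in front of the collar at (605,208). Nothing else has moved and the door is shut. One last numeric check on how far home it is, then I hand in.

```bash
python3 -c "
from h import *
t=onz('top',248+(598-400)/8-.44,215+328/8-.44,.174); c=onz('top',273.5,241.03,.138)
t2=onz('scene',337+258/8-.44,240+52/8-.44,.174)
print(t,t2,c,np.linalg.norm((t-c)[:2]),np.linalg.norm((t2-c)[:2]))
a,b=cv2.imread('pics/scene0.png'),cv2.imread('pics/s8.png'); d=cv2.absdiff(a,b).max(2)
for n,(x,y,w,h) in dict(cups=(495,310,55,65),canister=(495,265,40,50),dish=(170,280,70,65),pad=(105,240,55,60),door=(410,255,20,20)).items(): print(n,(d[y:y+h,x:x+w]>25).sum())
"
```

```text
[0.5588443 0.1282633 0.174    ] [0.55775556 0.12990132 0.174     ] [0.59833496 0.12888774 0.138     ] 0.039495589465504244 0.04059204961107986
cups 0
canister 0
dish 0
pad 0
door 0
```

Tab to stud measures 39.5 mm and 40.6 mm in the two views, against 40 mm nominal, so the clip is home.

```bash
python3 -c "
from workcell import bot
print(bot.job_done())"
```

```text
the job is handed in; nothing more can be done
None
```

The clip is home in the stud's groove, released, and the job was handed in at about 18.7 s of the 61 s allowed.

**What I did:** I gripped the grey clip by its tab and lowered it lightly until it touched the collar, at about z = 0.137 m with 5.4 N. I then slid it in along +x. The jaws resisted with up to about 5.6 N, the push dropped away as they passed the core, and it rose sharply to about 10 N at the stop. The highest total force I read was about 12 N, under the 18 N limit. I unloaded, opened the gripper and moved the arm clear.

**Last checks:**
- **Fit:** the tab-to-stud distance was 39.5 mm in the top view and 40.6 mm in the scene view, against 40 mm nominal. The two differ by about 1 mm, within camera accuracy, and the force at the stop also says it is home. In the pictures the clip lies flat on the collar.
- **Surroundings:** comparing before and after pictures, the cups, canister, dish, pad and door handle area showed no changed pixels, and the door looks shut.

Nothing failed. One oddity: while closing on the tab, the gripper pressed the clip on the shelf with about 6 N.

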